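Put the cooking things back on their outlines

TASK

Tidy the ledge: lay the perforated spoon, the beech spatula, the ramekin and the salt box each on the pine board that bears its own dark outline, covering that outline and turned as it is, flat or upright, and let go. Set the ramekin down gently and never tip it over, and leave the tagine and the jar where they stand.

Things in the scene. Friction and masses are not known exactly. Their poses are not given: they have to be found in the camera images.
- spoon: Perforated steel spoon lying flat, bowl up, 195 mm long. Origin on the underside of the handle, 60 mm from the handle's free end; x points along the handle towards the bowl, z up. Straight handle 16 mm wide, 10 mm high, from x = -60 to x = +95 mm, its underside on the ledge; round bowl 54 mm across, 11 mm high, centred at x = +114 mm, its far edge at x = +141 mm. Balances near x = +40 mm, a good place to pinch the handle (across y). 70 to 120 g.
- spatula: Pale yellow-brown beech spatula lying flat, 200 mm long. Origin on the underside of the handle, 60 mm from the handle's free end; x points along the handle towards the blade, z up. Straight handle 18 mm wide, 12 mm high, from x = -60 to x = +75 mm, its underside on the ledge; flat rectangular blade 56 mm wide, 5 mm thick, from x = +72 to x = +140 mm. Balances near x = +40 mm, a good place to pinch the handle (across y). 45 to 80 g.
- ramekin: Small white fluted ceramic ramekin standing upright, round and straight-sided, 64 mm in diameter over the flutes (body 62 mm), 42 mm high, wall 4 mm, open on top, empty. Origin at the centre of its underside, z up. 110 to 200 g.
- salt_box: Blue plastic salt box with a white flap on top that is shut and stays shut; a plain block 80 mm (x) by 60 mm (y), 60 mm high (64 mm at the hinge barrel). Origin at the centre of its underside, z up. 220 to 390 g.
- spoon_board: Pine board 220 (x) by 70 (y) by 6 mm with a dark painted outline of the spoon: a bar with a disc at the +x end, the disc dotted with seven pine-coloured spots. Origin at the centre of its underside, z up, top at z = 6 mm. When the spoon lies right its x axis points along the board's x axis and its origin is at x = -40 mm, y = 0, on the top. Fixed to the ledge, x and y axes along its edges.
- spatula_board: Pine board 220 (x) by 70 (y) by 6 mm with a dark painted outline of the spatula: a bar with a plain rectangle at the +x end. Origin at the centre of its underside, z up, top at z = 6 mm. When the spatula lies right its x axis points along the board's x axis and its origin is at x = -40 mm, y = 0, on the top. Fixed to the ledge, x and y axes along its edges.
- ramekin_board: Square pine board 92 by 92 by 6 mm with a dark painted disc 62 mm across at its centre, the ramekin's outline. Origin at the centre of its underside, z up, top at z = 6 mm. Fixed to the ledge, x and y axes along its edges.
- salt_board: Square pine board 92 by 92 by 6 mm with a dark painted rectangle 80 mm (x) by 60 mm (y) at its centre, the salt box's outline. Origin at the centre of its underside, z up, top at z = 6 mm. Fixed to the ledge, x and y axes along its edges.
- tagine: Bystander: clay tagine with conical lid and a steel ring round the rim, about 190 mm across, 163 mm high, standing to the robot's right. Origin at the centre of its underside.
- jar: Bystander: amber glass jar with brass cap, 64 mm across, 85 mm high, standing beyond the work. Origin at the centre of its underside.
Mind the look-alikes: they are no part of the job. What is shaped like the ramekin but red is not meant. Leave any blue look-alike of the spoon_board alone.

How it is judged:
At the end, for the whole second after the job is handed in: All four rest, let go, on their own boards: spoon and spatula flat, heads on the outline's head, origin within 13 mm along and across; ramekin and salt box upright, centred within 12 mm; all but the ramekin in line within 0.18 rad. Tagine and jar within 20 mm of their start (x of spoon in the frame of spoon_board between -0.053 and -0.027 m and y of spoon in the frame of spoon_board between -0.013 and 0.013 m and z of spoon in the frame of spoon_board between 0.004 and 0.009 m and x of spoon_board in the frame of spoon between 0.027 and 0.053 m and angle between the x axis of spoon and the x axis of spoon_board, either way round below 0.18 rad and angle between each of spoon, spatula, ramekin, salt_box's own z axis and vertical below 0.08 rad and linear speed of each of spoon, spatula, ramekin, salt_box below 0.02 m/s and angular speed of each of spoon, spatula, ramekin, salt_box below 0.2 rad/s and x of spatula in the frame of spatula_board between -0.053 and -0.027 m and y of spatula in the frame of spatula_board between -0.013 and 0.013 m and z of spatula in the frame of spatula_board between 0.004 and 0.009 m and x of spatula_board in the frame of spatula between 0.027 and 0.053 m and angle between the x axis of spatula and the x axis of spatula_board, either way round below 0.18 rad and horizontal distance between ramekin and ramekin_board below 0.012 m and z of ramekin in the frame of ramekin_board between 0.004 and 0.009 m and horizontal distance between salt_box and salt_board below 0.012 m and z of salt_box in the frame of salt_board between 0.004 and 0.009 m and angle between the x axis of salt_box and the x axis of salt_board, either way round below 0.18 rad and distance of each of tagine, jar from where it was at the start of the episode below 0.02 m); the robot touches nothing.
It fails at once if the ramekin is tipped over (angle between ramekin's own z axis and vertical above 0.8 rad).
It fails at once if the ramekin is dropped or slammed on its board (over 40 N) (contact force between ramekin and ramekin_board above 40 N).
It fails at once if the tagine is pushed away (distance of tagine from where it was at the start of the episode above 0.03 m).
It fails at once if the jar is pushed away or knocked over (distance of jar from where it was at the start of the episode above 0.03 m).
It also fails if it takes over 120 s, if anything falls off the work surface, if the arm or the gripper's body presses on something with over 40 N, if the wrist force passes 120 N, or if a joint passes its speed limit or range.

ROBOT

A 6-joint arm with a two-finger parallel gripper is mounted at the origin on the work surface. World frame = base frame: x ahead of the robot, y to its left, z up, the work surface at z = 0. Lengths are in m, angles in rad, forces in N, time in s.
With the tool pointing down it reaches from about 0.275 to 0.75 m from the base axis. Payload 10.2 kg.
Tool frame: the origin (TCP) lies on the centre line of the jaws, within the pads' length; the fingertips stand 19 mm ahead of it and the grasp point (between the pads) is the TCP; z points along the fingers, y is the line along which they close (so a half turn about z gives the same grasp; the last joint's range is limited). The gripper opens to 85 mm and grips with 20 to 120 N. Pads are 22 mm wide; open, the fingers measure 114 mm over their backs; the gripper's body (76 mm by 85 mm) begins 54 mm behind the grasp point. The pads swing forward as they close: fully open they stand 13 mm farther back than shut.
Start: joints at [1.072, 0.313, 1.498, -0, 1.331, -0.223], TCP at [0.143, 0.505, 0.25] pointing down, gripper open.
Joint ranges: [-2.94, 2.94], [-0.97, 2.17], [0.19, 2.56], [-1.23, 4.37], [0.02, 3.11], [-2.88, 2.88]. Speed limits (rad/s): [2.39, 2.39, 3.01, 3.14, 3.14, 3.14].

INTERFACE

Orientations are given as a unit quaternion [w, x, y, z].
In Python, from plant import arm, read_camera, camera_params gives the robot as it stands. The module is installed in compiled form; this text tells all that it offers.
- The arm moves only by the shell command python3 -m crank 'ROWS' [FORCE]. ROWS is JSON, a list of rows, each an object with "delta_pos": the shift along the tool's x, y, z in m, a list of three; "yaw": the turn about the tool's z in degrees; "fingers": the opening, from 0 (shut) to 1 (fully open). A call has 1 to 10 rows; each row is the pose to reach, as a shift and turn from the pose commanded when the call began, along the tool's axes at that moment; what a row does not reach only later rows make up. A row lasts 1/12 s, in which the tool goes at most 41.7 mm and 7.16 degrees, less where a joint would pass 70% of its speed; a pose out of reach is approached as far as the arm can. A call with a gripper value outside its range is refused whole. The fingers move at their own pace and stop on an object; FORCE is the grip in N (left out, the last holds). Time passes only in rows, so rows that repeat a pose let the fingers close. It gives the time, the measured TCP pose, the force, the opening and the grip force at its end, in the units of the state.
- arm.get_obs(): the state, without advancing time (a new reading comes with each control period).
- read_camera(name): name is "scene" or "top"; returns the picture (420x560x3 uint8, red, green, blue); there is no depth.
- camera_params(name): a dict with "fx", "fy", "cx", "cy" (pixels), "rvec" (rotation vector, rad) and "tvec" (3), from world to camera coordinates, as OpenCV has them. Camera axes: x right, y down, z forward; pixel columns grow to the right and rows downward; lengths in m; the calibration is good to about 2 mm. A picture is of the moment at which its call begins. camera_params takes no time and is no camera call.
- arm.job_done(): hands the job in; it is judged then, once.
The state is a dict: "time_s": time; "joint_positions": joint angles; "joint_vel": joint speeds; "effort": joint torques, N m; "tcp_pos": TCP position; "orientation": TCP orientation; "force": force on the tool from outside, world axes, zero at the start; "torque": the same for the moment, N m; "opening": finger opening in m; "grip_force": force on a finger pad.
Only numpy, scipy, OpenCV 4.12 (cv2) and the standard library are available. Lean on these libraries where they do the work, as an engineer would, in place of code of your own. Each camera call takes 0.05 s, during which the arm holds its last target. There are 200 camera calls.

## Working session

There is one attempt and no reset: what is moved stays moved. The work goes in short steps, Python scripts to look and compute and a shell command to move; the robot and the scene stay as the last step left them, time stands still between calls to the robot, and variables do not carry over. Pictures are saved under pics/ and viewed, at most 14 in all, crops included, and the job is handed in when it is done.

```bash
mkdir -p pics
cat > h.py <<'E'
import numpy as np, cv2
from plant import arm, read_camera, camera_params
def cam(n):
    p=camera_params(n); K=np.array([[p['fx'],0,p['cx']],[0,p['fy'],p['cy']],[0,0,1.]])
    return K,cv2.Rodrigues(np.array(p['rvec'],float))[0],np.array(p['tvec'],float)
def px2w(n,uv,z=0.):
    K,R,t=cam(n); uv=np.atleast_2d(uv).astype(float)
    d=(R.T@np.linalg.inv(K)@np.c_[uv,np.ones(len(uv))].T).T; c=-R.T@t
    return c+d*((z-c[2])/d[:,2])[:,None]
def w2px(n,P):
    K,R,t=cam(n); q=(K@(R@np.atleast_2d(P).T+t[:,None])).T; return q[:,:2]/q[:,2:]
def snap(n,f,crop=None,s=1):
    im=read_camera(n)[:,:,::-1]
    if crop: x0,y0,x1,y1=crop; im=im[y0:y1,x0:x1]
    cv2.imwrite('pics/'+f,cv2.resize(im,None,fx=s,fy=s,interpolation=cv2.INTER_CUBIC))
E
python3 - <<'E'
from h import *
im=read_camera('top'); cv2.imwrite('raw_top.png',im[:,:,::-1])
cv2.imwrite('pics/top0.png',cv2.resize(im[:,:,::-1],None,fx=1.42,fy=1.42,interpolation=cv2.INTER_CUBIC))
snap('scene','scene0.png')
for n in('top','scene'):
    K,R,t=cam(n); print(n,-R.T@t,K[0,0]); print(px2w(n,[[0,0],[560,0],[0,420],[560,420]]))
o=arm.get_obs(); print(o['tcp_pos'],o['orientation'],o['opening'],o['force'],o['time_s'])
E
```

```text
top [ 0.52389916 -0.13511312  1.4014771 ] 443.7971460371688
[[ 1.34803761  0.80021808  0.        ]
 [ 1.29997506 -1.03294583  0.        ]
 [-0.0049659   0.762601    0.        ]
 [-0.01889383 -0.95614242  0.        ]]
scene [1.31716055 0.37979209 0.76723404] 409.86342306127676
[[-0.04505953 -2.83434187  0.        ]
 [-2.484763    0.21339108  0.        ]
 [ 1.34425584 -0.17904833  0.        ]
 [ 0.75884966  0.62828961  0.        ]]
[0.14287326 0.50497435 0.24978916] [-1.98077597e-04  1.37445046e-01  9.90509224e-01 -5.44415127e-04] 0.0854307080546779 [ 0.33453977 -0.25958943  0.40312174] 0.1
```

View pics/top0.png

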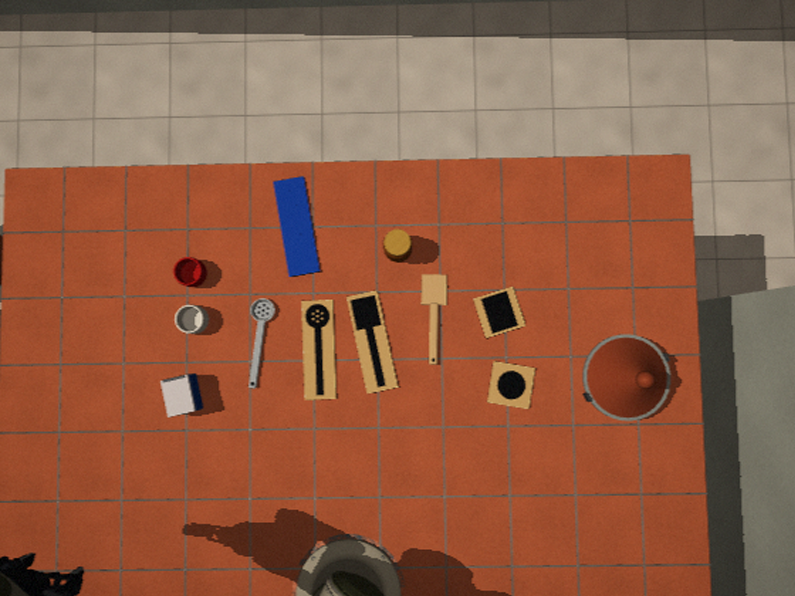

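View pics/scene0.png

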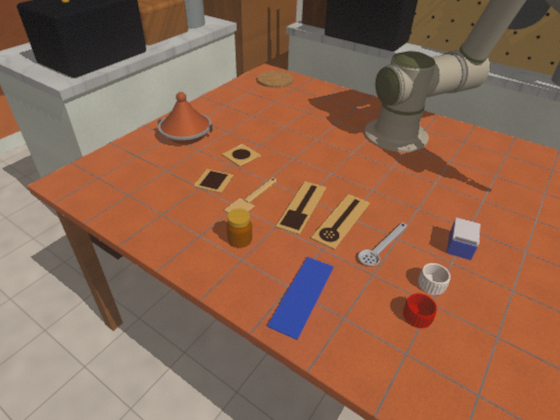

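Top view (1.42×) shows the ramekin at (191,320), the salt box at (181,395) and the spoon from (262,310) to (252,387). The spoon board is at (319,350), the spatula board at (372,342), the spatula at (433,275–363), the salt board at (499,312) and the ramekin board at (511,385). The jar is at (397,245) and the tagine at (627,377). The scene view agrees with this layout. Next I'll enlarge crops.

Run:
```python
import cv2
im=cv2.imread('raw_top.png')
for n,(x0,y0,x1,y1) in {'cA':(108,195,258,305),'cB':(240,185,390,295)}.items():
    cv2.imwrite(f'pics/{n}.png',cv2.resize(im[y0:y1,x0:x1],None,fx=5,fy=5,interpolation=cv2.INTER_CUBIC))
```

```text
(no output)
```

View pics/cA.png

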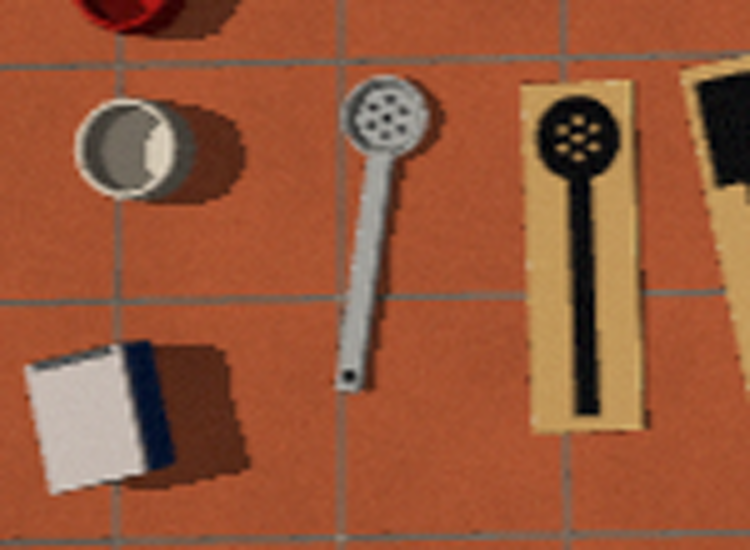

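View pics/cB.png

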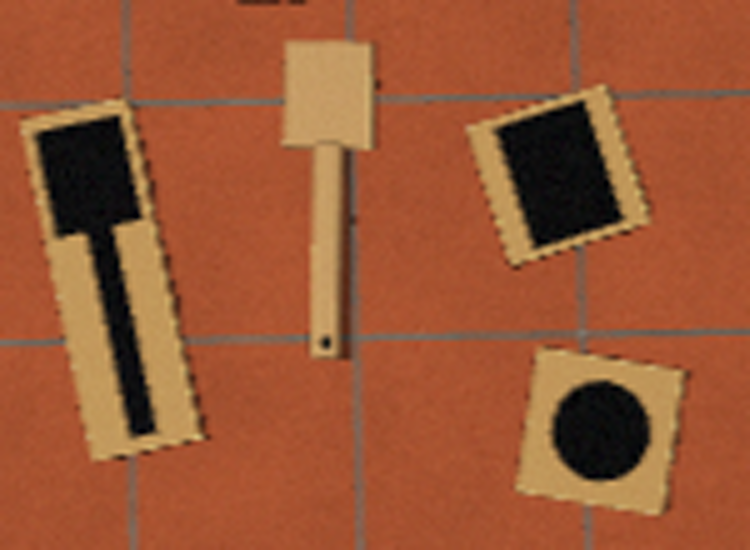

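Crop A: ramekin rim centre (126,149), salt lid corners (27,368), (119,344), (147,470) and (52,494), spoon bowl (386,117) with its handle end at (350,389), and the spoon board corners. Crop B: spatula blade top (328,42) and handle end (327,357), plus the spatula, salt and ramekin boards, with the ramekin disc at (601,431).

Run:
```python
from h import *
def W(L,off,z): return px2w('top',(np.array(L,float)+.5)/5-.5+np.array(off),z)
A=(108,195);B=(240,185)
def show(n,c,d): print(n,np.round(c[:2],4),'ang(deg from +x)',round(float(np.degrees(np.arctan2(d[1],d[0]))),1))
r=W([[126,149]],A,.042)[0]; show('ramekin',r,[1,0])
s=W([[27,368],[119,344],[147,470],[52,494]],A,.06); show('salt',s.mean(0),(s[0]+s[1]-s[2]-s[3])); print(np.linalg.norm(s-np.roll(s,1,0),axis=1))
p=W([[386,117],[350,389]],A,.01); d=p[0]-p[1];L=np.linalg.norm(d);print('spoon len',L,'exp .174'); d/=L; show('spoon org',(p[0]-d*.114+p[1]+d*.06)/2,d)
p=W([[328.5,42],[327,357]],B,.008); d=p[0]-p[1];L=np.linalg.norm(d);print('spat len',L,'exp .2'); d/=L; show('spat org',(p[0]-d*.14+p[1]+d*.06)/2,d)
b=W([[521,86],[632,81],[645,429],[533,433]],A,.006); d=b[0]+b[1]-b[2]-b[3];d/=np.linalg.norm(d); show('spoonboard tgt',b.mean(0)-.04*d,d)
b=W([[22,122],[126,98],[204,437],[97,460]],B,.006); d=b[0]+b[1]-b[2]-b[3];d/=np.linalg.norm(d); show('spatboard tgt',b.mean(0)-.04*d,d)
b=W([[467,127],[604,86],[650,221],[515,266]],B,.006); q=W([[497,128],[585,100],[622,219],[536,247]],B,.006)
show('saltboard',b.mean(0),b[0]+b[1]-b[2]-b[3]); show('saltpaint',q.mean(0),q[0]+q[1]-q[2]-q[3])
b=W([[539,347],[685,372],[661,515],[517,491]],B,.006);show('ramboard',b.mean(0),b[0]+b[1]-b[2]-b[3]); show('disc',W([[601,431]],B,.006)[0],[1,0])
show('jar',px2w('top',[[397/1.42,245/1.42]],.085)[0],[1,0])
show('tagine',px2w('top',[[627/1.42,377/1.42]],.03)[0],[1,0])
R=cv2.Rodrigues;from scipy.spatial.transform import Rotation as Q
o=arm.get_obs()['orientation'];print(Q.from_quat(np.r_[o[1:],o[0]]).as_matrix().round(3))
```

```text
ramekin [0.594  0.3374] ang(deg from +x) 0.0
salt [0.4303 0.3542] ang(deg from +x) 12.5
[0.07741245 0.05757913 0.07783008 0.05910848]
spoon len 0.17168050669924556 exp .174
spoon org [0.5014 0.1986] ang(deg from +x) -7.6
spat len 0.1979418477537972 exp .2
spat org [ 0.5471 -0.1943] ang(deg from +x) -1.4
spoonboard tgt [0.4837 0.0592] ang(deg from +x) 1.7
spatboard tgt [ 0.5002 -0.0673] ang(deg from +x) 12.0
saltboard [ 0.5999 -0.3407] ang(deg from +x) 17.4
saltpaint [ 0.6008 -0.3413] ang(deg from +x) 16.2
ramboard [ 0.4396 -0.3622] ang(deg from +x) -10.7
disc [ 0.4397 -0.3625] ang(deg from +x) 0.0
jar [ 0.74   -0.1185] ang(deg from +x) 0.0
tagine [ 0.4537 -0.6078] ang(deg from +x) 0.0
[[-0.962  0.272 -0.001]
 [ 0.272  0.962 -0.001]
 [ 0.    -0.001 -1.   ]]
```

```bash
cat > plan.py <<'E'
# usage: plan.py x,y,z,psi ... ; psi = world angle (deg) of tool y; prints tool-axis deltas between successive waypoints
import sys,numpy as np
from plant import arm
from scipy.spatial.transform import Rotation as Q
o=arm.get_obs(); q=o['orientation']; M=Q.from_quat(np.r_[q[1:],q[0]]).as_matrix()
p=np.array(o['tcp_pos']); psi=np.degrees(np.arctan2(M[1,1],M[0,1]))
print('now',p.round(4),round(psi,1),'open',round(o['opening'],4),'grip',o['grip_force'],'F',np.round(o['force'],1),'t',o['time_s'])
for a in sys.argv[1:]:
    v=np.array([float(s) for s in a.split(',')]); d=v[:3]-p; c=np.radians(psi)
    y=np.array([np.cos(c),np.sin(c)]); x=np.array([-y[1],y[0]])*1.0
    # tool x = y cross z, z down: x=(-sin,cos)
    print(a,'->',[round(float(x@d[:2]),4),round(float(y@d[:2]),4),round(float(-d[2]),4)],'yaw',round(psi-v[3],1))
    p,psi=v[:3],v[3]
E
python3 plan.py 0.541,0.1933,0.12,82.4 0.541,0.1933,0.022,82.4 0.541,0.1933,0.10,82.4 0.5237,0.0604,0.10,91.7 0.5237,0.0604,0.030,91.7
```

```text
now [0.1429 0.505  0.2498] 74.2 open 0.0854 grip 0.0 F [ 0.3 -0.3  0.4] t 0.1
0.541,0.1933,0.12,82.4 -> [-0.4679, -0.1915, 0.1298] yaw -8.2
0.541,0.1933,0.022,82.4 -> [0.0, 0.0, 0.098] yaw 0.0
0.541,0.1933,0.10,82.4 -> [0.0, 0.0, -0.078] yaw 0.0
0.5237,0.0604,0.10,91.7 -> [-0.0004, -0.134, -0.0] yaw -9.3
0.5237,0.0604,0.030,91.7 -> [0.0, 0.0, 0.07] yaw 0.0
```

```bash
python3 -m crank '[{"delta_pos":[-0.234,-0.096,0.03],"yaw":-8.2,"fingers":0.5},{"delta_pos":[-0.234,-0.096,0.03],"yaw":-8.2,"fingers":0.5},{"delta_pos":[-0.234,-0.096,0.03],"yaw":-8.2,"fingers":0.5},{"delta_pos":[-0.234,-0.096,0.03],"yaw":-8.2,"fingers":0.5},{"delta_pos":[-0.234,-0.096,0.03],"yaw":-8.2,"fingers":0.5},{"delta_pos":[-0.234,-0.096,0.03],"yaw":-8.2,"fingers":0.5},{"delta_pos":[-0.234,-0.096,0.03],"yaw":-8.2,"fingers":0.5},{"delta_pos":[-0.234,-0.096,0.03],"yaw":-8.2,"fingers":0.5},{"delta_pos":[-0.234,-0.096,0.03],"yaw":-8.2,"fingers":0.5}]' 40
python3 plan.py 0.541,0.1933,0.12,82.4
```

```text
time_s: 0.85
tcp_pos: [0.3418, 0.3491, 0.2201]
orientation: [-0.0, 0.067, 0.998, -0.0]
force: [0.2, 0.9, 0.4]
opening: 0.0426
grip_force: 0.0
now [0.3418 0.3491 0.2201] 82.3 open 0.0426 grip 0.0 F [0.2 0.9 0.4] t 0.85
0.541,0.1933,0.12,82.4 -> [-0.2182, -0.1279, 0.1001] yaw -0.1
```

```bash
python3 -m crank '[{"delta_pos":[-0.218,-0.128,0.1],"yaw":0,"fingers":0.5},{"delta_pos":[-0.218,-0.128,0.1],"yaw":0,"fingers":0.5},{"delta_pos":[-0.218,-0.128,0.1],"yaw":0,"fingers":0.5},{"delta_pos":[-0.218,-0.128,0.1],"yaw":0,"fingers":0.5},{"delta_pos":[-0.218,-0.128,0.1],"yaw":0,"fingers":0.5},{"delta_pos":[-0.218,-0.128,0.1],"yaw":0,"fingers":0.5},{"delta_pos":[-0.218,-0.128,0.1],"yaw":0,"fingers":0.5},{"delta_pos":[-0.218,-0.128,0.1],"yaw":0,"fingers":0.5},{"delta_pos":[-0.218,-0.128,0.1],"yaw":0,"fingers":0.5}]' 40
python3 -m crank '[{"delta_pos":[0,0,0.04],"yaw":0,"fingers":0.5},{"delta_pos":[0,0,0.07],"yaw":0,"fingers":0.5},{"delta_pos":[0,0,0.09],"yaw":0,"fingers":0.5},{"delta_pos":[0,0,0.098],"yaw":0,"fingers":0.5},{"delta_pos":[0,0,0.098],"yaw":0,"fingers":0.5}]'
python3 - <<'E'
from h import *
snap('scene','s1.png',(300,140,500,290),4)
E
```

```text
time_s: 1.6
tcp_pos: [0.5406, 0.1944, 0.1198]
orientation: [-0.001, 0.066, 0.998, 0.0]
force: [0.2, -0.3, -0.0]
opening: 0.0429
grip_force: 0.0
time_s: 2.02
tcp_pos: [0.5397, 0.1949, 0.0216]
orientation: [-0.001, 0.065, 0.998, -0.0]
force: [0.5, 0.8, 0.7]
opening: 0.0425
grip_force: 0.0
```

View pics/s1.png

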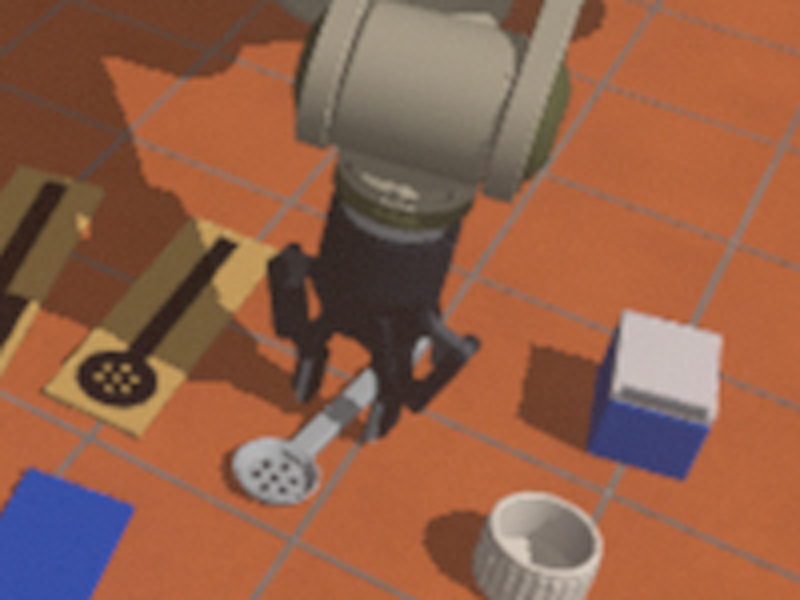

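The fingers straddle the spoon handle at about (345,405), with the bowl at (280,475). Closing and lifting.

```bash
python3 -m crank '[{"delta_pos":[0,0,0],"yaw":0,"fingers":0},{"delta_pos":[0,0,0],"yaw":0,"fingers":0},{"delta_pos":[0,0,0],"yaw":0,"fingers":0},{"delta_pos":[0,0,0],"yaw":0,"fingers":0},{"delta_pos":[0,0,0],"yaw":0,"fingers":0},{"delta_pos":[0,0,0],"yaw":0,"fingers":0}]' 50
python3 -m crank '[{"delta_pos":[0,0,-0.03],"yaw":0,"fingers":0},{"delta_pos":[0,0,-0.06],"yaw":0,"fingers":0},{"delta_pos":[0,0,-0.08],"yaw":0,"fingers":0},{"delta_pos":[0,0,-0.08],"yaw":0,"fingers":0}]'
python3 plan.py 0.5237,0.0604,0.10,91.7 0.5237,0.0604,0.030,91.7
```

```text
time_s: 2.57
tcp_pos: [0.5419, 0.1939, 0.0242]
orientation: [0.001, 0.066, 0.998, 0.001]
force: [-1.3, 1.5, 6.7]
opening: 0.0139
grip_force: 49.0
time_s: 2.9
tcp_pos: [0.5433, 0.1938, 0.1076]
orientation: [0.004, 0.066, 0.998, 0.001]
force: [0.4, -0.6, -0.4]
opening: 0.0139
grip_force: 49.3
now [0.5433 0.1938 0.1076] 82.4 open 0.0139 grip 49.28509712219238 F [ 0.4 -0.6 -0.4] t 2.9
0.5237,0.0604,0.10,91.7 -> [0.0018, -0.1348, 0.0076] yaw -9.3
0.5237,0.0604,0.030,91.7 -> [0.0, 0.0, 0.07] yaw 0.0
```

```bash
python3 -m crank '[{"delta_pos":[0.001,-0.035,0],"yaw":-5,"fingers":0},{"delta_pos":[0.001,-0.07,0],"yaw":-9,"fingers":0},{"delta_pos":[0.001,-0.1,0],"yaw":-9.3,"fingers":0},{"delta_pos":[0.001,-0.125,0],"yaw":-9.3,"fingers":0},{"delta_pos":[0.001,-0.135,0],"yaw":-9.3,"fingers":0},{"delta_pos":[0.001,-0.135,0],"yaw":-9.3,"fingers":0},{"delta_pos":[0.001,-0.135,0],"yaw":-9.3,"fingers":0}]'
python3 plan.py 0.5237,0.0604,0.050,91.7 0.5237,0.0604,0.031,91.7
```

```text
time_s: 3.48
tcp_pos: [0.5224, 0.0601, 0.1023]
orientation: [0.0, -0.014, 1.0, 0.0]
force: [-0.1, -0.4, -1.0]
opening: 0.0137
grip_force: 49.3
now [0.5224 0.0601 0.1023] 91.7 open 0.0137 grip 49.2972207069397 F [-0.1 -0.4 -1. ] t 3.4833
0.5237,0.0604,0.050,91.7 -> [-0.0013, 0.0003, 0.0523] yaw -0.0
0.5237,0.0604,0.031,91.7 -> [0.0, 0.0, 0.019] yaw 0.0
```

```bash
python3 -m crank '[{"delta_pos":[-0.001,0,0.025],"yaw":0,"fingers":0},{"delta_pos":[-0.001,0,0.045],"yaw":0,"fingers":0},{"delta_pos":[-0.001,0,0.054],"yaw":0,"fingers":0},{"delta_pos":[-0.001,0,0.054],"yaw":0,"fingers":0}]'
python3 - <<'E'
from h import *
snap('scene','s2.png',(280,170,430,270),5)
E
python3 plan.py
```

```text
time_s: 3.82
tcp_pos: [0.5223, 0.061, 0.0465]
orientation: [-0.002, -0.016, 1.0, 0.0]
force: [0.4, -0.0, -0.4]
opening: 0.0139
grip_force: 49.3
now [0.5231 0.0607 0.0479] 91.8 open 0.0137 grip 49.28682267665863 F [ 0.3  0.2 -0.2] t 3.8667
```

View pics/s2.png

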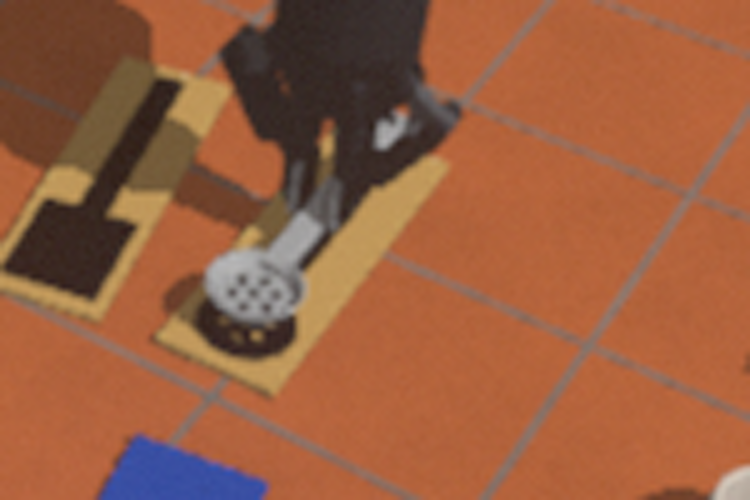

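The spoon hangs level, its bowl at (253,287) just above the painted disc at (247,325), as expected from its height. Lowering and releasing.

```bash
python3 -m crank '[{"delta_pos":[0,0,0.008],"yaw":0,"fingers":0},{"delta_pos":[0,0,0.013],"yaw":0,"fingers":0},{"delta_pos":[0,0,0.0165],"yaw":0,"fingers":0},{"delta_pos":[0,0,0.0165],"yaw":0,"fingers":0},{"delta_pos":[0,0,0.0165],"yaw":0,"fingers":0}]'
python3 -m crank '[{"delta_pos":[0,0,0],"yaw":0,"fingers":0.45},{"delta_pos":[0,0,0],"yaw":0,"fingers":0.45},{"delta_pos":[0,0,0],"yaw":0,"fingers":0.45},{"delta_pos":[0,0,0],"yaw":0,"fingers":0.45}]'
python3 -m crank '[{"delta_pos":[0,0,-0.03],"yaw":0,"fingers":0.45},{"delta_pos":[0,0,-0.06],"yaw":0,"fingers":0.45},{"delta_pos":[0,0,-0.08],"yaw":0,"fingers":0.45},{"delta_pos":[0,0,-0.08],"yaw":0,"fingers":0.45}]'
python3 plan.py 0.587,-0.1953,0.11,88.6 0.587,-0.1953,0.025,88.6 0.587,-0.1953,0.11,88.6 0.5393,-0.059,0.11,102 0.5393,-0.059,0.05,102
```

```text
time_s: 4.28
tcp_pos: [0.5234, 0.0597, 0.0319]
orientation: [0.0, -0.015, 1.0, -0.0]
force: [0.2, -0.4, -1.3]
opening: 0.0141
grip_force: 49.3
time_s: 4.62
tcp_pos: [0.5234, 0.0597, 0.032]
orientation: [0.0, -0.015, 1.0, -0.0]
force: [0.9, 0.3, 0.0]
opening: 0.0384
grip_force: 0.0
time_s: 4.95
tcp_pos: [0.5252, 0.0596, 0.1159]
orientation: [0.004, -0.015, 1.0, -0.0]
force: [0.3, -0.9, 0.5]
opening: 0.0382
grip_force: 0.0
now [0.5252 0.0596 0.1159] 91.7 open 0.0382 grip 0.0 F [ 0.3 -0.9  0.5] t 4.95
0.587,-0.1953,0.11,88.6 -> [-0.0541, -0.2566, 0.0059] yaw 3.1
0.587,-0.1953,0.025,88.6 -> [0.0, 0.0, 0.085] yaw 0.0
0.587,-0.1953,0.11,88.6 -> [0.0, 0.0, -0.085] yaw 0.0
0.5393,-0.059,0.11,102 -> [0.051, 0.1351, -0.0] yaw -13.4
0.5393,-0.059,0.05,102 -> [0.0, 0.0, 0.06] yaw 0.0
```

```bash
python3 -m crank '[{"delta_pos":[-0.0525,-0.2565,0],"yaw":3.1,"fingers":0.5},{"delta_pos":[-0.0525,-0.2565,0],"yaw":3.1,"fingers":0.5},{"delta_pos":[-0.0525,-0.2565,0],"yaw":3.1,"fingers":0.5},{"delta_pos":[-0.0525,-0.2565,0],"yaw":3.1,"fingers":0.5},{"delta_pos":[-0.0525,-0.2565,0],"yaw":3.1,"fingers":0.5},{"delta_pos":[-0.0525,-0.2565,0],"yaw":3.1,"fingers":0.5},{"delta_pos":[-0.0525,-0.2565,0],"yaw":3.1,"fingers":0.5},{"delta_pos":[-0.0525,-0.2565,0],"yaw":3.1,"fingers":0.5},{"delta_pos":[-0.0525,-0.2565,0],"yaw":3.1,"fingers":0.5}]'
python3 plan.py 0.587,-0.1953,0.025,88.6
python3 - <<'E'
from h import *
im=read_camera('top')[185:295,190:340,::-1]
cv2.imwrite('pics/t1.png',cv2.resize(im,None,fx=5,fy=5,interpolation=cv2.INTER_CUBIC))
E
```

```text
time_s: 5.7
tcp_pos: [0.5829, -0.1949, 0.1109]
orientation: [-0.001, 0.013, 1.0, 0.0]
force: [-0.7, 0.5, -0.0]
opening: 0.0427
grip_force: 0.0
now [ 0.5829 -0.1949  0.1109] 88.6 open 0.0427 grip 0.0 F [-0.7  0.5 -0. ] t 5.7
0.587,-0.1953,0.025,88.6 -> [-0.0041, -0.0003, 0.0859] yaw -0.0
```

View pics/t1.png

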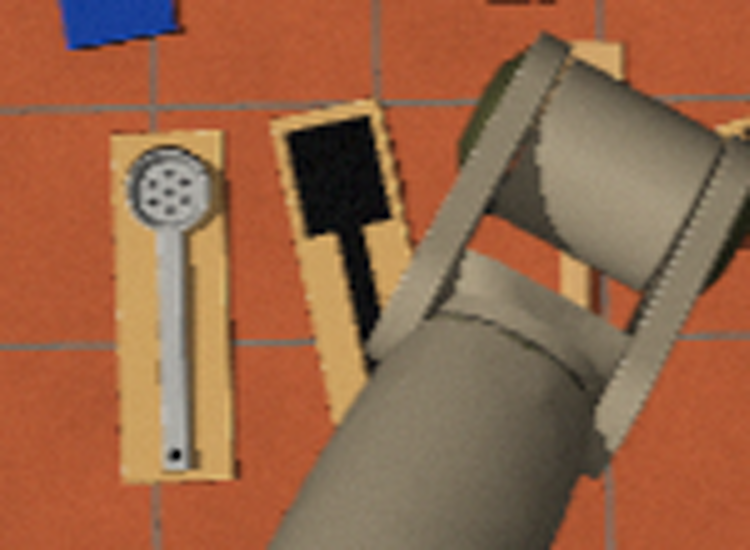

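The spoon sits on its outline: bowl at (169,189), handle end at (177,468), no paint showing. Now the spatula.

```bash
python3 -m crank '[{"delta_pos":[0,0,0.035],"yaw":0,"fingers":0.5},{"delta_pos":[0,0,0.065],"yaw":0,"fingers":0.5},{"delta_pos":[0,0,0.08],"yaw":0,"fingers":0.5},{"delta_pos":[0,0,0.086],"yaw":0,"fingers":0.5},{"delta_pos":[0,0,0.086],"yaw":0,"fingers":0.5}]'
python3 -m crank '[{"delta_pos":[0,0,0],"yaw":0,"fingers":0},{"delta_pos":[0,0,0],"yaw":0,"fingers":0},{"delta_pos":[0,0,0],"yaw":0,"fingers":0},{"delta_pos":[0,0,0],"yaw":0,"fingers":0},{"delta_pos":[0,0,0],"yaw":0,"fingers":0},{"delta_pos":[0,0,0],"yaw":0,"fingers":0}]' 50
python3 plan.py
python3 -m crank '[{"delta_pos":[0,0,-0.03],"yaw":0,"fingers":0},{"delta_pos":[0,0,-0.06],"yaw":0,"fingers":0},{"delta_pos":[0,0,-0.08],"yaw":0,"fingers":0},{"delta_pos":[0,0,-0.08],"yaw":0,"fingers":0},{"delta_pos":[0,0,-0.08],"yaw":0,"fingers":0}]'
python3 plan.py 0.5393,-0.059,0.105,102
```

```text
time_s: 6.17
tcp_pos: [0.5829, -0.1935, 0.0248]
orientation: [-0.001, 0.011, 1.0, 0.001]
force: [0.6, 0.6, 0.7]
opening: 0.0427
grip_force: 0.0
time_s: 6.67
tcp_pos: [0.5842, -0.1951, 0.0276]
orientation: [0.001, 0.012, 1.0, -0.0]
force: [-1.0, 3.2, 6.2]
opening: 0.0156
grip_force: 49.0
now [ 0.5842 -0.1951  0.0276] 88.6 open 0.0156 grip 49.03630614280701 F [-1.   3.2  6.2] t 6.6667
time_s: 7.08
tcp_pos: [0.5837, -0.1953, 0.1071]
orientation: [0.001, 0.012, 1.0, -0.001]
force: [0.6, 0.8, -1.1]
opening: 0.0156
grip_force: 49.0
now [ 0.5837 -0.1953  0.1071] 88.6 open 0.0156 grip 49.03944253921509 F [ 0.6  0.8 -1.1] t 7.0833
0.5393,-0.059,0.105,102 -> [0.0478, 0.1352, 0.0021] yaw -13.4
```

```bash
python3 -m crank '[{"delta_pos":[0.016,0.035,0],"yaw":-5,"fingers":0},{"delta_pos":[0.03,0.07,0],"yaw":-9,"fingers":0},{"delta_pos":[0.04,0.1,0],"yaw":-13.4,"fingers":0},{"delta_pos":[0.051,0.125,0],"yaw":-13.4,"fingers":0},{"delta_pos":[0.051,0.1345,0],"yaw":-13.4,"fingers":0},{"delta_pos":[0.051,0.1345,0],"yaw":-13.4,"fingers":0},{"delta_pos":[0.051,0.1345,0],"yaw":-13.4,"fingers":0}]'
python3 -m crank '[{"delta_pos":[0,0,0.03],"yaw":0,"fingers":0},{"delta_pos":[0,0,0.055],"yaw":0,"fingers":0},{"delta_pos":[0,0,0.062],"yaw":0,"fingers":0},{"delta_pos":[0,0,0.062],"yaw":0,"fingers":0},{"delta_pos":[0,0,0.062],"yaw":0,"fingers":0}]'
python3 plan.py 0.5361,-0.0596,0.034,102
```

```text
time_s: 7.67
tcp_pos: [0.5359, -0.0597, 0.1053]
orientation: [-0.0, -0.105, 0.995, -0.0]
force: [1.1, -0.6, -0.4]
opening: 0.0154
grip_force: 49.1
time_s: 8.08
tcp_pos: [0.5362, -0.0603, 0.0443]
orientation: [0.0, -0.104, 0.995, -0.0]
force: [-0.9, 0.1, -0.5]
opening: 0.0156
grip_force: 49.1
now [ 0.5362 -0.0603  0.0443] 101.9 open 0.0156 grip 49.09333527088165 F [-0.9  0.1 -0.5] t 8.0833
0.5361,-0.0596,0.034,102 -> [-0.0, 0.0007, 0.0103] yaw -0.1
```

```bash
python3 -m crank '[{"delta_pos":[0,0,0.005],"yaw":0,"fingers":0},{"delta_pos":[0,0,0.008],"yaw":0,"fingers":0},{"delta_pos":[0,0,0.01],"yaw":0,"fingers":0},{"delta_pos":[0,0,0.01],"yaw":0,"fingers":0},{"delta_pos":[0,0,0.01],"yaw":0,"fingers":0}]'
python3 -m crank '[{"delta_pos":[0,0,0],"yaw":0,"fingers":0.45},{"delta_pos":[0,0,0],"yaw":0,"fingers":0.45},{"delta_pos":[0,0,0],"yaw":0,"fingers":0.45},{"delta_pos":[0,0,0],"yaw":0,"fingers":0.45}]'
python3 -m crank '[{"delta_pos":[0,0,-0.03],"yaw":0,"fingers":0.45},{"delta_pos":[0,0,-0.06],"yaw":0,"fingers":0.45},{"delta_pos":[0,0,-0.1],"yaw":0,"fingers":0.45},{"delta_pos":[0,0,-0.11],"yaw":0,"fingers":1},{"delta_pos":[0,0,-0.11],"yaw":0,"fingers":1}]'
python3 plan.py 0.4303,0.3542,0.15,102.5 0.4303,0.3542,0.035,102.5
```

```text
time_s: 8.5
tcp_pos: [0.5358, -0.0594, 0.034]
orientation: [0.0, -0.105, 0.995, -0.0]
force: [0.5, 0.6, 0.5]
opening: 0.0156
grip_force: 49.1
time_s: 8.83
tcp_pos: [0.5358, -0.0594, 0.034]
orientation: [0.0, -0.105, 0.995, -0.0]
force: [0.9, 1.1, 0.3]
opening: 0.0385
grip_force: 0.0
time_s: 9.25
tcp_pos: [0.5371, -0.0598, 0.1471]
orientation: [0.003, -0.105, 0.995, -0.001]
force: [-0.7, 0.2, -1.3]
opening: 0.0609
grip_force: 0.0
now [ 0.5371 -0.0598  0.1471] 102.0 open 0.0609 grip 0.0 F [-0.7  0.2 -1.3] t 9.25
0.4303,0.3542,0.15,102.5 -> [0.0183, 0.4272, -0.0029] yaw -0.5
0.4303,0.3542,0.035,102.5 -> [0.0, 0.0, 0.115] yaw 0.0
```

```bash
python3 -m crank '[{"delta_pos":[0.017,0.3,0],"yaw":-0.5,"fingers":1},{"delta_pos":[0.017,0.3,0],"yaw":-0.5,"fingers":1},{"delta_pos":[0.017,0.3,0],"yaw":-0.5,"fingers":1},{"delta_pos":[0.017,0.3,0],"yaw":-0.5,"fingers":1},{"delta_pos":[0.017,0.3,0],"yaw":-0.5,"fingers":1},{"delta_pos":[0.017,0.3,0],"yaw":-0.5,"fingers":1},{"delta_pos":[0.017,0.3,0],"yaw":-0.5,"fingers":1},{"delta_pos":[0.017,0.3,0],"yaw":-0.5,"fingers":1},{"delta_pos":[0.017,0.3,0],"yaw":-0.5,"fingers":1}]'
python3 -m crank '[{"delta_pos":[0,0.042,0],"yaw":0,"fingers":1},{"delta_pos":[0,0.084,0],"yaw":0,"fingers":1},{"delta_pos":[0,0.11,0],"yaw":0,"fingers":1},{"delta_pos":[0,0.1275,0],"yaw":0,"fingers":1},{"delta_pos":[0,0.1275,0],"yaw":0,"fingers":1},{"delta_pos":[0,0.1275,0],"yaw":0,"fingers":1}]'
python3 plan.py 0.4303,0.3542,0.035,102.5
python3 - <<'E'
from h import *
snap('top','t2.png',(220,185,370,295),5)
E
```

```text
time_s: 10.0
tcp_pos: [0.4553, 0.2325, 0.1426]
orientation: [-0.001, -0.111, 0.994, -0.0]
force: [-0.1, -0.6, -0.2]
opening: 0.0855
grip_force: 0.0
time_s: 10.5
tcp_pos: [0.4294, 0.3541, 0.1428]
orientation: [-0.001, -0.109, 0.994, -0.0]
force: [0.3, 0.1, 0.0]
opening: 0.0854
grip_force: 0.0
now [0.4294 0.3541 0.1428] 102.5 open 0.0854 grip 0.0 F [0.3 0.1 0. ] t 10.5
0.4303,0.3542,0.035,102.5 -> [-0.001, -0.0001, 0.1078] yaw 0.0
```

View pics/t2.png

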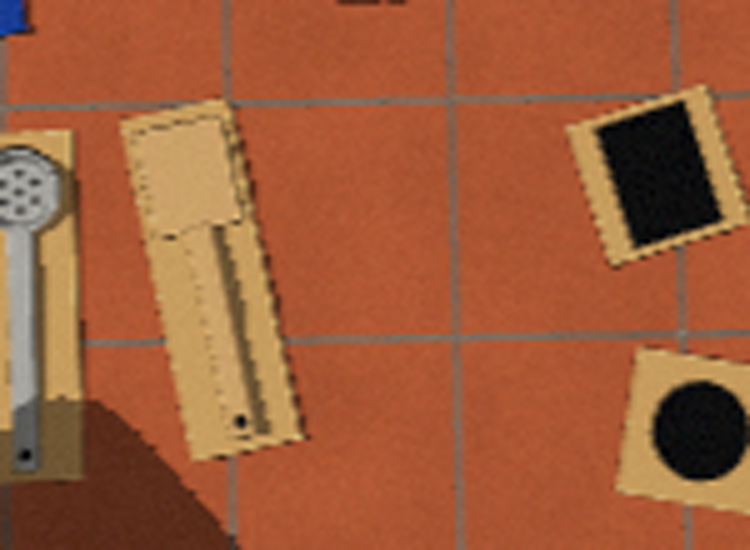

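The spatula covers its outline, blade at (185,175) and handle end at (241,430). Now the salt box.

```bash
python3 -m crank '[{"delta_pos":[-0.001,0,0.035],"yaw":0,"fingers":1},{"delta_pos":[-0.001,0,0.06],"yaw":0,"fingers":1},{"delta_pos":[-0.001,0,0.08],"yaw":0,"fingers":1},{"delta_pos":[-0.001,0,0.1],"yaw":0,"fingers":1},{"delta_pos":[-0.001,0,0.108],"yaw":0,"fingers":1},{"delta_pos":[-0.001,0,0.108],"yaw":0,"fingers":1}]'
python3 -m crank '[{"delta_pos":[0,0,0],"yaw":0,"fingers":0.4},{"delta_pos":[0,0,0],"yaw":0,"fingers":0.4},{"delta_pos":[0,0,0],"yaw":0,"fingers":0.4},{"delta_pos":[0,0,0],"yaw":0,"fingers":0.4},{"delta_pos":[0,0,0],"yaw":0,"fingers":0.4}]' 60
python3 plan.py
python3 -m crank '[{"delta_pos":[0,0,-0.03],"yaw":0,"fingers":0.4},{"delta_pos":[0,0,-0.06],"yaw":0,"fingers":0.4},{"delta_pos":[0,0,-0.09],"yaw":0,"fingers":0.4},{"delta_pos":[0,0,-0.1],"yaw":0,"fingers":0.4},{"delta_pos":[0,0,-0.1],"yaw":0,"fingers":0.4}]'
python3 plan.py 0.6004,-0.341,0.135,106.8
```

```text
time_s: 11.05
tcp_pos: [0.4299, 0.3535, 0.0342]
orientation: [-0.002, -0.108, 0.994, -0.001]
force: [-0.9, 0.9, 0.3]
opening: 0.0856
grip_force: 0.0
time_s: 11.47
tcp_pos: [0.431, 0.3553, 0.0373]
orientation: [0.001, -0.109, 0.994, 0.0]
force: [0.7, -1.7, 6.6]
opening: 0.0591
grip_force: 65.8
now [0.431  0.3553 0.0373] 102.5 open 0.0591 grip 65.8027446269989 F [ 0.7 -1.7  6.6] t 11.4667
time_s: 11.88
tcp_pos: [0.4309, 0.3557, 0.1382]
orientation: [0.002, -0.109, 0.994, 0.001]
force: [0.0, -0.4, -2.8]
opening: 0.0589
grip_force: 66.4
now [0.4309 0.3557 0.1382] 102.5 open 0.0589 grip 66.3829654455185 F [ 0.  -0.4 -2.8] t 11.8833
0.6004,-0.341,0.135,106.8 -> [-0.0145, -0.7169, 0.0032] yaw -4.3
```

```bash
python3 -m crank '[{"delta_pos":[-0.001,-0.035,0],"yaw":0,"fingers":0.4},{"delta_pos":[-0.007,-0.35,0],"yaw":-4.3,"fingers":0.4},{"delta_pos":[-0.007,-0.35,0],"yaw":-4.3,"fingers":0.4},{"delta_pos":[-0.007,-0.35,0],"yaw":-4.3,"fingers":0.4},{"delta_pos":[-0.007,-0.35,0],"yaw":-4.3,"fingers":0.4},{"delta_pos":[-0.007,-0.35,0],"yaw":-4.3,"fingers":0.4},{"delta_pos":[-0.007,-0.35,0],"yaw":-4.3,"fingers":0.4},{"delta_pos":[-0.007,-0.35,0],"yaw":-4.3,"fingers":0.4},{"delta_pos":[-0.007,-0.35,0],"yaw":-4.3,"fingers":0.4},{"delta_pos":[-0.007,-0.35,0],"yaw":-4.3,"fingers":0.4}]'
python3 plan.py 0.6004,-0.341,0.135,106.8
```

```text
time_s: 12.72
tcp_pos: [0.5128, 0.0109, 0.1339]
orientation: [-0.001, -0.144, 0.99, -0.0]
force: [-0.2, 1.6, -2.5]
opening: 0.0595
grip_force: 66.6
now [0.5128 0.0109 0.1339] 106.5 open 0.0595 grip 66.55092537403107 F [-0.2  1.6 -2.5] t 12.7167
0.6004,-0.341,0.135,106.8 -> [0.0161, -0.3622, -0.0011] yaw -0.3
```

```bash
python3 -m crank '[{"delta_pos":[0.016,-0.362,0],"yaw":-0.2,"fingers":0.4},{"delta_pos":[0.016,-0.362,0],"yaw":-0.2,"fingers":0.4},{"delta_pos":[0.016,-0.362,0],"yaw":-0.2,"fingers":0.4},{"delta_pos":[0.016,-0.362,0],"yaw":-0.2,"fingers":0.4},{"delta_pos":[0.016,-0.362,0],"yaw":-0.2,"fingers":0.4},{"delta_pos":[0.016,-0.362,0],"yaw":-0.2,"fingers":0.4},{"delta_pos":[0.016,-0.362,0],"yaw":-0.2,"fingers":0.4},{"delta_pos":[0.016,-0.362,0],"yaw":-0.2,"fingers":0.4},{"delta_pos":[0.016,-0.362,0],"yaw":-0.2,"fingers":0.4},{"delta_pos":[0.016,-0.362,0],"yaw":-0.2,"fingers":0.4}]'
python3 plan.py 0.6004,-0.341,0.06,106.8
```

```text
time_s: 13.55
tcp_pos: [0.6012, -0.3408, 0.1324]
orientation: [-0.001, -0.146, 0.989, 0.0]
force: [-1.2, 1.4, -2.3]
opening: 0.0586
grip_force: 66.7
now [ 0.6012 -0.3408  0.1324] 106.8 open 0.0586 grip 66.72756850719452 F [-1.2  1.4 -2.3] t 13.55
0.6004,-0.341,0.06,106.8 -> [0.0008, 0.0001, 0.0724] yaw -0.0
```

```bash
python3 -m crank '[{"delta_pos":[0.001,0,0.03],"yaw":0,"fingers":0.4},{"delta_pos":[0.001,0,0.06],"yaw":0,"fingers":0.4},{"delta_pos":[0.001,0,0.078],"yaw":0,"fingers":0.4},{"delta_pos":[0.001,0,0.082],"yaw":0,"fingers":0.4},{"delta_pos":[0.001,0,0.084],"yaw":0,"fingers":0.4},{"delta_pos":[0.001,0,0.086],"yaw":0,"fingers":0.4},{"delta_pos":[0.001,0,0.088],"yaw":0,"fingers":0.4},{"delta_pos":[0.001,0,0.088],"yaw":0,"fingers":0.4},{"delta_pos":[0.001,0,0.088],"yaw":0,"fingers":0.4}]'
python3 plan.py 0.6004,-0.341,0.043,106.8
```

```text
time_s: 14.3
tcp_pos: [0.6013, -0.3366, 0.0486]
orientation: [0.0, -0.148, 0.989, -0.0]
force: [-0.9, 0.3, -2.0]
opening: 0.059
grip_force: 66.8
now [ 0.6013 -0.3366  0.0486] 107.0 open 0.059 grip 66.78284168243408 F [-0.9  0.3 -2. ] t 14.3
0.6004,-0.341,0.043,106.8 -> [0.0021, -0.0039, 0.0056] yaw 0.2
```

```bash
python3 -m crank '[{"delta_pos":[0,0,0],"yaw":0,"fingers":0.4},{"delta_pos":[0,0,0],"yaw":0,"fingers":0.4}]'
python3 - <<'E'
from h import *
snap('scene','s3.png',(150,120,300,230),5)
E
python3 plan.py 0.6004,-0.341,0.043,106.8
```

```text
time_s: 14.47
tcp_pos: [0.6011, -0.3366, 0.0483]
orientation: [0.0, -0.148, 0.989, -0.0]
force: [0.5, -0.2, -2.1]
opening: 0.0594
grip_force: 66.8
now [ 0.6011 -0.3366  0.0482] 107.0 open 0.0596 grip 66.78290784358978 F [-0.2 -0.3 -2.1] t 14.5167
0.6004,-0.341,0.043,106.8 -> [0.0019, -0.004, 0.0052] yaw 0.2
```

View pics/s3.png

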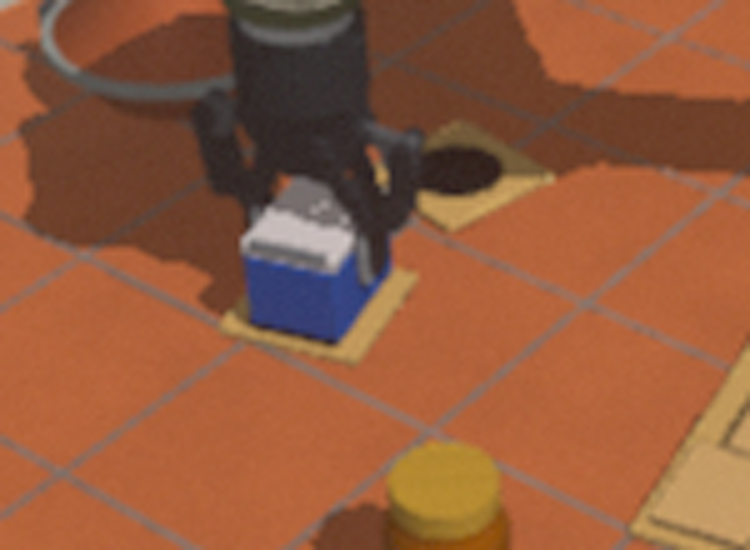

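The box hangs square just above its board, front edge near (335,338). Correcting by 4 mm, lowering and releasing.

```bash
python3 -m crank '[{"delta_pos":[0.002,-0.004,0],"yaw":0,"fingers":0.4},{"delta_pos":[0.002,-0.004,0.002],"yaw":0,"fingers":0.4},{"delta_pos":[0.002,-0.004,0.004],"yaw":0,"fingers":0.4},{"delta_pos":[0.002,-0.004,0.0055],"yaw":0,"fingers":0.4},{"delta_pos":[0.002,-0.004,0.0055],"yaw":0,"fingers":0.4}]'
python3 plan.py 0.6004,-0.341,0.043,106.8
```

```text
time_s: 14.93
tcp_pos: [0.6002, -0.3413, 0.0434]
orientation: [0.0, -0.148, 0.989, -0.0]
force: [-5.4, 0.1, 7.6]
opening: 0.0594
grip_force: 67.6
now [ 0.6002 -0.3413  0.0434] 107.0 open 0.0594 grip 67.55746901035309 F [-5.4  0.1  7.6] t 14.9333
0.6004,-0.341,0.043,106.8 -> [-0.0003, 0.0002, 0.0004] yaw 0.2
```

```bash
python3 -m crank '[{"delta_pos":[0,0,0],"yaw":0,"fingers":1},{"delta_pos":[0,0,0],"yaw":0,"fingers":1},{"delta_pos":[0,0,0],"yaw":0,"fingers":1},{"delta_pos":[0,0,0],"yaw":0,"fingers":1}]'
python3 -m crank '[{"delta_pos":[0,0,-0.02],"yaw":0,"fingers":1},{"delta_pos":[0,0,-0.05],"yaw":0,"fingers":1},{"delta_pos":[0,0,-0.08],"yaw":0,"fingers":1},{"delta_pos":[0,0,-0.11],"yaw":0,"fingers":1},{"delta_pos":[0,0,-0.11],"yaw":0,"fingers":1}]'
python3 plan.py 0.594,0.3374,0.15,100
```

```text
time_s: 15.27
tcp_pos: [0.6003, -0.3408, 0.0422]
orientation: [0.0, -0.148, 0.989, 0.0]
force: [-0.7, -0.1, -0.1]
opening: 0.0854
grip_force: 0.0
time_s: 15.68
tcp_pos: [0.6021, -0.3422, 0.1594]
orientation: [0.004, -0.148, 0.989, -0.004]
force: [0.4, 0.1, 1.0]
opening: 0.0854
grip_force: 0.0
now [ 0.6021 -0.3422  0.1594] 107.0 open 0.0854 grip 0.0 F [0.4 0.1 1. ] t 15.6833
0.594,0.3374,0.15,100 -> [-0.1911, 0.6522, 0.0094] yaw 7.0
```

```bash
python3 -m crank '[{"delta_pos":[-0.095,0.326,0],"yaw":7,"fingers":1},{"delta_pos":[-0.095,0.326,0],"yaw":7,"fingers":1},{"delta_pos":[-0.095,0.326,0],"yaw":7,"fingers":1},{"delta_pos":[-0.095,0.326,0],"yaw":7,"fingers":1},{"delta_pos":[-0.095,0.326,0],"yaw":7,"fingers":1},{"delta_pos":[-0.095,0.326,0],"yaw":7,"fingers":1},{"delta_pos":[-0.095,0.326,0],"yaw":7,"fingers":1},{"delta_pos":[-0.095,0.326,0],"yaw":7,"fingers":1},{"delta_pos":[-0.095,0.326,0],"yaw":7,"fingers":1},{"delta_pos":[-0.095,0.326,0],"yaw":7,"fingers":1}]'
python3 plan.py 0.594,0.3374,0.15,100
```

```text
time_s: 16.52
tcp_pos: [0.5957, 0.0011, 0.1523]
orientation: [0.0, -0.089, 0.996, 0.0]
force: [-0.7, -0.5, 0.6]
opening: 0.0851
grip_force: 0.0
now [0.5957 0.0011 0.1523] 100.2 open 0.0851 grip 0.0 F [-0.7 -0.5  0.6] t 16.5167
0.594,0.3374,0.15,100 -> [-0.058, 0.3313, 0.0023] yaw 0.2
```

```bash
python3 -m crank '[{"delta_pos":[-0.058,0.331,0],"yaw":0,"fingers":1},{"delta_pos":[-0.058,0.331,0],"yaw":0,"fingers":1},{"delta_pos":[-0.058,0.331,0],"yaw":0,"fingers":1},{"delta_pos":[-0.058,0.331,0],"yaw":0,"fingers":1},{"delta_pos":[-0.058,0.331,0],"yaw":0,"fingers":1},{"delta_pos":[-0.058,0.331,0],"yaw":0,"fingers":1},{"delta_pos":[-0.058,0.331,0],"yaw":0,"fingers":1},{"delta_pos":[-0.058,0.331,0],"yaw":0,"fingers":1},{"delta_pos":[-0.058,0.331,0],"yaw":0,"fingers":1},{"delta_pos":[-0.058,0.331,0],"yaw":0,"fingers":1}]'
python3 plan.py 0.594,0.3374,0.06,100
python3 - <<'E'
from h import *
snap('top','t3.png',(280,185,390,295),5)
E
```

```text
time_s: 17.35
tcp_pos: [0.5957, 0.3353, 0.1515]
orientation: [-0.0, -0.088, 0.996, -0.0]
force: [-0.4, -1.9, -0.0]
opening: 0.0856
grip_force: 0.0
now [0.5957 0.3353 0.1515] 100.1 open 0.0856 grip 0.0 F [-0.4 -1.9 -0. ] t 17.35
0.594,0.3374,0.06,100 -> [0.0013, 0.0023, 0.0915] yaw 0.1
```

View pics/t3.png

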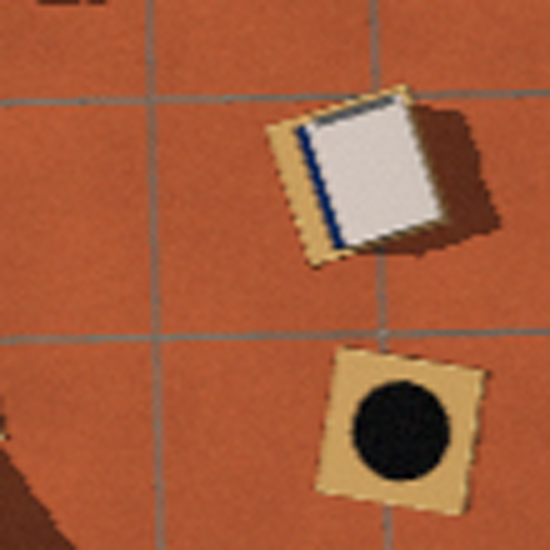

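The salt box sits on its outline: its base edge from (297,130) to (340,250) matches the painted edge. Now the ramekin.

```bash
python3 -m crank '[{"delta_pos":[0.001,0.002,0.03],"yaw":0,"fingers":1},{"delta_pos":[0.001,0.002,0.055],"yaw":0,"fingers":1},{"delta_pos":[0.001,0.002,0.075],"yaw":0,"fingers":1},{"delta_pos":[0.001,0.002,0.075],"yaw":0,"fingers":1}]'
python3 - <<'E'
from h import *
snap('scene','s4.png',(370,210,500,330),5)
E
python3 plan.py 0.594,0.3374,0.03,100
```

```text
time_s: 17.73
tcp_pos: [0.5932, 0.3333, 0.0728]
orientation: [-0.004, -0.086, 0.996, -0.001]
force: [-0.1, -0.5, -1.0]
opening: 0.0856
grip_force: 0.0
now [0.5941 0.334  0.0756] 99.9 open 0.0856 grip 0.0 F [-0.1 -0.6  0.3] t 17.7833
0.594,0.3374,0.03,100 -> [-0.0005, 0.0034, 0.0456] yaw -0.1
```

View pics/s4.png

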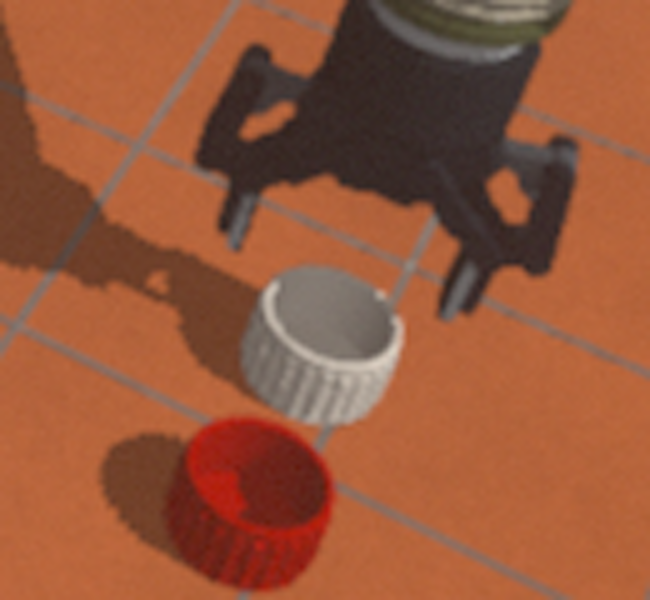

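The jaws hang above and short of the ramekin, tips at (237,245) and (450,315), rim centre near (335,316). I'll check the numbers.

```bash
python3 - <<'E'
from h import *
print(px2w('scene',[[370+335/5,210+316/5]],.042))
o=arm.get_obs(); print((w2px('scene',np.array(o['tcp_pos'])-[0,0,.008])-[370,210])*5, (w2px('scene',[.594,.3374,.042])-[370,210])*5)
E
python3 -m crank '[{"delta_pos":[0,0.003,0],"yaw":0,"fingers":1},{"delta_pos":[0,0.003,0],"yaw":0,"fingers":1},{"delta_pos":[0,0.003,0],"yaw":0,"fingers":1}]'
python3 plan.py 0.594,0.3374,0.03,100
```

```text
[[0.59514819 0.33857171 0.042     ]]
[[341.17695503 272.90678762]] [[333.30095834 313.24962689]]
time_s: 18.03
tcp_pos: [0.5944, 0.3394, 0.0791]
orientation: [0.001, -0.087, 0.996, 0.0]
force: [-0.5, -0.0, 0.4]
opening: 0.0858
grip_force: 0.0
now [0.5944 0.3394 0.0791] 100.0 open 0.0858 grip 0.0 F [-0.5 -0.   0.4] t 18.0333
0.594,0.3374,0.03,100 -> [0.0008, -0.0019, 0.0491] yaw -0.0
```

```bash
python3 -m crank '[{"delta_pos":[0,-0.001,0.01],"yaw":0,"fingers":1},{"delta_pos":[0,-0.001,0.02],"yaw":0,"fingers":1},{"delta_pos":[0,-0.001,0.03],"yaw":0,"fingers":1},{"delta_pos":[0,-0.001,0.04],"yaw":0,"fingers":1},{"delta_pos":[0,-0.001,0.048],"yaw":0,"fingers":1},{"delta_pos":[0,-0.001,0.048],"yaw":0,"fingers":1},{"delta_pos":[0,-0.001,0.048],"yaw":0,"fingers":1}]'
python3 -m crank '[{"delta_pos":[0,0,0],"yaw":0,"fingers":0.4},{"delta_pos":[0,0,0],"yaw":0,"fingers":0.4},{"delta_pos":[0,0,0],"yaw":0,"fingers":0.4},{"delta_pos":[0,0,0],"yaw":0,"fingers":0.4},{"delta_pos":[0,0,0],"yaw":0,"fingers":0.4}]' 40
python3 plan.py
```

```text
time_s: 18.62
tcp_pos: [0.5936, 0.3384, 0.0286]
orientation: [-0.0, -0.087, 0.996, -0.0]
force: [-0.5, 0.4, 0.1]
opening: 0.0856
grip_force: 0.0
time_s: 19.03
tcp_pos: [0.5943, 0.3387, 0.0304]
orientation: [0.001, -0.087, 0.996, 0.0]
force: [-0.1, 0.3, 6.2]
opening: 0.06
grip_force: 44.0
now [0.5943 0.3387 0.0304] 100.0 open 0.06 grip 43.985526859760284 F [-0.1  0.3  6.2] t 19.0333
```

```bash
python3 -m crank '[{"delta_pos":[0,0,-0.02],"yaw":0,"fingers":0.4},{"delta_pos":[0,0,-0.05],"yaw":0,"fingers":0.4},{"delta_pos":[0,0,-0.08],"yaw":0,"fingers":0.4},{"delta_pos":[0,0,-0.11],"yaw":0,"fingers":0.4},{"delta_pos":[0,0,-0.11],"yaw":0,"fingers":0.4},{"delta_pos":[0,0,-0.11],"yaw":0,"fingers":0.4}]'
python3 plan.py 0.4397,-0.3624,0.14,100
python3 -m crank '[{"delta_pos":[0.013,-0.035,0],"yaw":0,"fingers":0.4},{"delta_pos":[0.014,-0.356,0],"yaw":0,"fingers":0.4},{"delta_pos":[0.014,-0.356,0],"yaw":0,"fingers":0.4},{"delta_pos":[0.014,-0.356,0],"yaw":0,"fingers":0.4},{"delta_pos":[0.014,-0.356,0],"yaw":0,"fingers":0.4},{"delta_pos":[0.014,-0.356,0],"yaw":0,"fingers":0.4},{"delta_pos":[0.014,-0.356,0],"yaw":0,"fingers":0.4},{"delta_pos":[0.014,-0.356,0],"yaw":0,"fingers":0.4},{"delta_pos":[0.014,-0.356,0],"yaw":0,"fingers":0.4},{"delta_pos":[0.014,-0.356,0],"yaw":0,"fingers":0.4}]'
python3 plan.py 0.4397,-0.3624,0.14,100
```

```text
time_s: 19.53
tcp_pos: [0.5942, 0.3386, 0.1407]
orientation: [0.001, -0.087, 0.996, 0.0]
force: [-0.1, 0.2, -2.0]
opening: 0.0603
grip_force: 44.0
now [0.5942 0.3386 0.1407] 100.0 open 0.0603 grip 43.99721946101636 F [-0.1  0.2 -2. ] t 19.5333
0.4397,-0.3624,0.14,100 -> [0.2739, -0.6635, 0.0007] yaw 0.0
time_s: 20.37
tcp_pos: [0.6416, -0.0204, 0.1372]
orientation: [-0.001, -0.084, 0.996, -0.0]
force: [-0.3, -0.3, -0.5]
opening: 0.0604
grip_force: 44.1
now [ 0.6416 -0.0204  0.1372] 99.7 open 0.0604 grip 44.1181930527091 F [-0.3 -0.3 -0.5] t 20.3667
0.4397,-0.3624,0.14,100 -> [0.2565, -0.3033, -0.0028] yaw -0.3
```

```bash
python3 -m crank '[{"delta_pos":[0.24,-0.284,0],"yaw":0,"fingers":0.4},{"delta_pos":[0.24,-0.284,0],"yaw":0,"fingers":0.4},{"delta_pos":[0.24,-0.284,0],"yaw":0,"fingers":0.4},{"delta_pos":[0.24,-0.284,0],"yaw":0,"fingers":0.4},{"delta_pos":[0.24,-0.284,0],"yaw":0,"fingers":0.4},{"delta_pos":[0.24,-0.284,0],"yaw":0,"fingers":0.4},{"delta_pos":[0.24,-0.284,0],"yaw":0,"fingers":0.4},{"delta_pos":[0.24,-0.284,0],"yaw":0,"fingers":0.4},{"delta_pos":[0.24,-0.284,0],"yaw":0,"fingers":0.4},{"delta_pos":[0.24,-0.284,0],"yaw":0,"fingers":0.4}]'
python3 plan.py 0.4397,-0.3624,0.07,100
```

```text
time_s: 21.2
tcp_pos: [0.4512, -0.3405, 0.1378]
orientation: [-0.001, -0.084, 0.996, 0.0]
force: [1.0, 0.7, -1.2]
opening: 0.0603
grip_force: 44.2
now [ 0.4512 -0.3405  0.1378] 99.7 open 0.0603 grip 44.21023235656321 F [ 1.   0.7 -1.2] t 21.2
0.4397,-0.3624,0.07,100 -> [0.015, -0.0197, 0.0678] yaw -0.3
```

```bash
python3 -m crank '[{"delta_pos":[0.0155,-0.0195,0.01],"yaw":0,"fingers":0.4},{"delta_pos":[0.0155,-0.0195,0.03],"yaw":0,"fingers":0.4},{"delta_pos":[0.0155,-0.0195,0.05],"yaw":0,"fingers":0.4},{"delta_pos":[0.0155,-0.0195,0.07],"yaw":0,"fingers":0.4},{"delta_pos":[0.0155,-0.0195,0.085],"yaw":0,"fingers":0.4},{"delta_pos":[0.0155,-0.0195,0.09],"yaw":0,"fingers":0.4},{"delta_pos":[0.0155,-0.0195,0.09],"yaw":0,"fingers":0.4},{"delta_pos":[0.0155,-0.0195,0.09],"yaw":0,"fingers":0.4}]'
python3 - <<'E'
from h import *
snap('scene','s5.png',(170,110,300,210),5)
E
python3 plan.py 0.4397,-0.3624,0.037,100
```

```text
time_s: 21.87
tcp_pos: [0.4429, -0.3576, 0.0493]
orientation: [-0.0, -0.087, 0.996, 0.0]
force: [0.5, -0.6, -1.1]
opening: 0.0601
grip_force: 44.2
now [ 0.4431 -0.3579  0.0499] 100.0 open 0.0602 grip 44.183283490128815 F [-0.  -0.2 -0.4] t 21.9167
0.4397,-0.3624,0.037,100 -> [0.0042, -0.0038, 0.0129] yaw 0.0
```

View pics/s5.png

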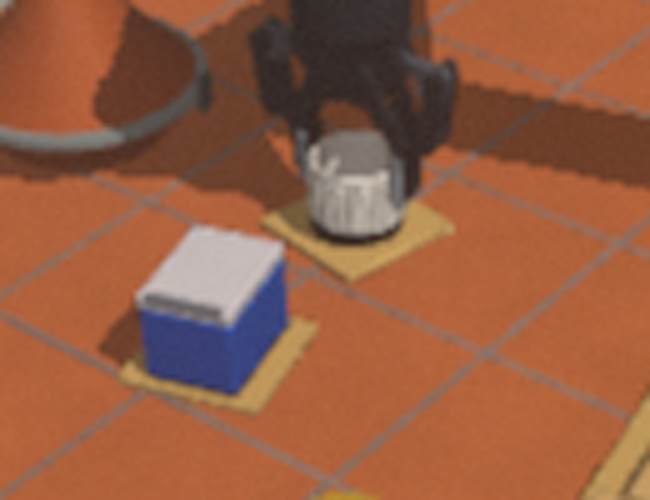

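The ramekin hangs upright just above its disc, base at (357,225). Applying the small correction and lowering slowly.

```bash
python3 -m crank '[{"delta_pos":[0.004,-0.004,0.003],"yaw":0,"fingers":0.4},{"delta_pos":[0.004,-0.004,0.006],"yaw":0,"fingers":0.4},{"delta_pos":[0.004,-0.004,0.008],"yaw":0,"fingers":0.4},{"delta_pos":[0.004,-0.004,0.009],"yaw":0,"fingers":0.4},{"delta_pos":[0.004,-0.004,0.01],"yaw":0,"fingers":0.4},{"delta_pos":[0.004,-0.004,0.011],"yaw":0,"fingers":0.4},{"delta_pos":[0.004,-0.004,0.011],"yaw":0,"fingers":0.4},{"delta_pos":[0.004,-0.004,0.011],"yaw":0,"fingers":0.4}]'
python3 plan.py 0.4397,-0.3624,0.0365,100
```

```text
time_s: 22.58
tcp_pos: [0.4396, -0.3624, 0.0383]
orientation: [-0.0, -0.087, 0.996, 0.0]
force: [-0.2, 0.5, -0.9]
opening: 0.0599
grip_force: 44.2
now [ 0.4396 -0.3624  0.0383] 100.0 open 0.0599 grip 44.19951800722629 F [-0.2  0.5 -0.9] t 22.5833
0.4397,-0.3624,0.0365,100 -> [-0.0001, 0.0, 0.0018] yaw 0.0
```

```bash
python3 -m crank '[{"delta_pos":[0,0,0.0005],"yaw":0,"fingers":0.4},{"delta_pos":[0,0,0.001],"yaw":0,"fingers":0.4},{"delta_pos":[0,0,0.0013],"yaw":0,"fingers":0.4},{"delta_pos":[0,0,0.0016],"yaw":0,"fingers":0.4},{"delta_pos":[0,0,0.0016],"yaw":0,"fingers":0.4}]'
```

```text
time_s: 23.0
tcp_pos: [0.4396, -0.3624, 0.0366]
orientation: [-0.0, -0.087, 0.996, 0.0]
force: [-0.4, -0.2, -2.2]
opening: 0.0603
grip_force: 44.2
```

```bash
python3 -m crank '[{"delta_pos":[0,0,0.0004],"yaw":0,"fingers":0.4},{"delta_pos":[0,0,0.0008],"yaw":0,"fingers":0.4},{"delta_pos":[0,0,0.001],"yaw":0,"fingers":0.4},{"delta_pos":[0,0,0.001],"yaw":0,"fingers":0.4}]'
```

```text
time_s: 23.33
tcp_pos: [0.4396, -0.3625, 0.0364]
orientation: [0.0, -0.087, 0.996, -0.0]
force: [-3.1, 2.3, 5.7]
opening: 0.0601
grip_force: 45.0
```

Contact is gentle at about 7 N. Releasing gradually and lifting.

```bash
python3 -m crank '[{"delta_pos":[0,0,0],"yaw":0,"fingers":0.78},{"delta_pos":[0,0,0],"yaw":0,"fingers":0.85},{"delta_pos":[0,0,0],"yaw":0,"fingers":1},{"delta_pos":[0,0,0],"yaw":0,"fingers":1},{"delta_pos":[0,0,0],"yaw":0,"fingers":1}]'
python3 -m crank '[{"delta_pos":[0,0,-0.02],"yaw":0,"fingers":1},{"delta_pos":[0,0,-0.05],"yaw":0,"fingers":1},{"delta_pos":[0,0,-0.09],"yaw":0,"fingers":1},{"delta_pos":[0,0,-0.13],"yaw":0,"fingers":1},{"delta_pos":[0,0,-0.15],"yaw":0,"fingers":1}]'
python3 -m crank '[{"delta_pos":[0,0.04,0],"yaw":0,"fingers":1},{"delta_pos":[0,0.35,0],"yaw":0,"fingers":1},{"delta_pos":[0,0.35,0],"yaw":0,"fingers":1},{"delta_pos":[0,0.35,0],"yaw":0,"fingers":1},{"delta_pos":[0,0.35,0],"yaw":0,"fingers":1},{"delta_pos":[0,0.35,0],"yaw":0,"fingers":1},{"delta_pos":[0,0.35,0],"yaw":0,"fingers":1},{"delta_pos":[0,0.35,0],"yaw":0,"fingers":1},{"delta_pos":[0,0.35,0],"yaw":0,"fingers":1},{"delta_pos":[0,0.35,0],"yaw":0,"fingers":1}]'
python3 -m crank '[{"delta_pos":[0,0.28,0],"yaw":0,"fingers":1},{"delta_pos":[0,0.28,0],"yaw":0,"fingers":1},{"delta_pos":[0,0.28,0],"yaw":0,"fingers":1},{"delta_pos":[0,0.28,0],"yaw":0,"fingers":1},{"delta_pos":[0,0.28,0],"yaw":0,"fingers":1},{"delta_pos":[0,0.28,0],"yaw":0,"fingers":1},{"delta_pos":[0,0.28,0],"yaw":0,"fingers":1},{"delta_pos":[0,0.28,0],"yaw":0,"fingers":1},{"delta_pos":[0,0.28,0],"yaw":0,"fingers":1}]'
python3 - <<'E'
from h import *
snap('top','t4.png',(200,160,400,310),4)
E
```

```text
time_s: 23.75
tcp_pos: [0.4396, -0.3625, 0.0356]
orientation: [-0.0, -0.087, 0.996, 0.0]
force: [-0.5, -0.2, 0.3]
opening: 0.0856
grip_force: 0.0
time_s: 24.17
tcp_pos: [0.4404, -0.3633, 0.1906]
orientation: [0.002, -0.087, 0.996, -0.003]
force: [0.2, -0.7, 0.5]
opening: 0.0853
grip_force: 0.0
time_s: 25.0
tcp_pos: [0.3779, -0.0148, 0.1859]
orientation: [0.0, -0.089, 0.996, 0.0]
force: [0.3, -0.5, 0.0]
opening: 0.0853
grip_force: 0.0
time_s: 25.75
tcp_pos: [0.3302, 0.2586, 0.1855]
orientation: [-0.0, -0.088, 0.996, -0.0]
force: [-0.4, -0.5, 0.4]
opening: 0.0854
grip_force: 0.0
```

View pics/t4.png

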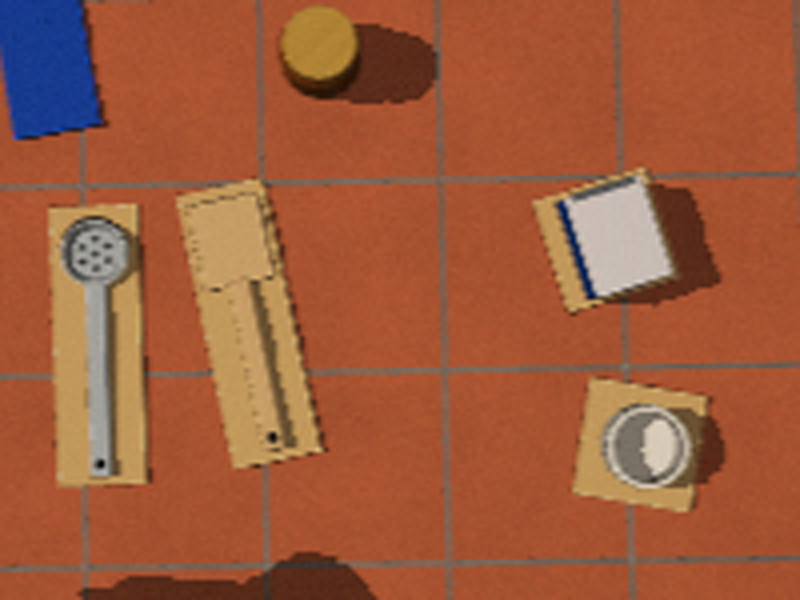

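All four cover their outlines: spoon (97,250), spatula (230,240), salt box (615,240) and ramekin (648,447). The ramekin's slight offset is parallax from its rim height. The jar at (320,50) hasn't moved.

```bash
python3 -c "
from plant import arm
print(arm.job_done())"
```

```text
the job is handed in; nothing more can be done
None
```

The job is handed in after about 26 s of robot time: the spoon, spatula, ramekin and salt box each lie on their own board, covering the outline and released; the jar looked unmoved in the last picture and the arm kept clear of the tagine, but no verdict came back.

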